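# Serve the round bread roll with tongs

## Task

Pick up the kitchen tongs, take the round bread roll off the breadboard with them, and finish while holding it in the tongs above the middle of the white plate, about 10 cm clear of it: do not put it down or let go. Only the tongs may touch the round roll, and the long roll, jar, mug and salt shaker must be left where they are.

Things in the scene. Friction and masses are not known exactly. Their poses are not given: they have to be found in the camera images.
- tongs_grip (a point): Place to grip the steel tongs that lie on their side on the worktop: midway between the black thumb pads on the outsides of the two arms, 13 mm above the tongs' underside. x points along the tongs to the tips, z up. The pads, at +y and -y, are upright, 44 mm long, 24 mm high, 62 mm apart over their outsides when open. Mass 105 g, balanced near here. No pose while held by the fingers.
- tongs_tip (a point): Point midway between the tips of the tongs, 120 mm ahead (+x) of tongs_grip, same height. The tips are upright steel jaws 26 mm high, 44 mm long, 82 mm apart inside (73 at their bent-in ends, 90 outside) when open, 52 mm inside when the pads are squeezed to about 48 mm: the tips close 2.1 times as far as the pads. No pose while held by the fingers.
- tongs: The tongs as a whole, 280 mm long; origin on the underside, right under tongs_grip; x to the tips, z up; the arms are hinged 105 mm behind it (-x). A spring holds the two arms open and both move alike; at the pads it pushes out with 5 N at first, 7 N at a width of 48 mm, so tongs pressed in by a few mm stay in the grip, still open.
- roll_center (a point): Centre of the round bread roll, half-way up: 52 mm across, 43 mm high, flat underside (38 mm across), widest 10 to 26 mm above its underside, about 45 g, standing loose on the breadboard, on the left or right half.
- roll: The round bread roll; origin at the centre of its underside.
- board: Wooden breadboard fixed on the worktop, 150 mm along its x, 200 mm along its y, 16 mm thick, with a loop handle on its far (+x) edge reaching to 124 mm from the centre; its x points away from the robot within 12 degrees; origin at the centre of its underside. The two rolls stand on it side by side along its y, 110 mm apart between centres.
- plate: Round white plate fixed on the worktop, 160 mm across, rim 18 mm high; origin at the centre of its underside.
- long_roll_center (a point): Centre of the long bread roll, half-way up: 105 mm long along its x, 34 mm wide, 33 mm high, of the same crust as the round one; leave it alone.
- jar: Jar with a metal lid, 66 mm across, 85 mm high, origin at the centre of its underside; leave it alone.
- mug: White mug, 76 mm across, 85 mm high, handle at its +y, origin at the centre of its underside; leave it alone.
- shaker: Steel salt shaker, 42 mm across, 78 mm high, origin at the centre of its underside; leave it alone.
Mind the look-alikes: they are no part of the job. Leave any blue look-alike of the part that bears long_roll_center alone. Of the things that look like the plate, the smaller one is meant.

How it is judged:
On the way, in this order (a step that is already met when the one before it is completed fails the run):
1. the tongs are held by the gripper and lifted off the worktop, the round roll still in its place (height (world z) of tongs_grip above 0.025 m and contact force between the fingers and tongs above 1 N and distance of roll from where it was at the start of the episode below 0.02 m), for 0.2 s.
2. the round roll is held between the tongs, lifted clear of the breadboard (height (world z) of roll_center above 0.055 m and contact force between roll and tongs above 0.5 N and contact force between roll and board below 0.05 N and contact force between the fingers and tongs above 1 N), for 0.2 s.
At the end, for the whole second after the job is handed in: The gripper holds the tongs and they alone hold the round roll, at rest, within 40 mm of tongs_tip, within 50 mm sideways of the plate centre, its centre 90 to 280 mm above the worktop; long roll, jar, mug and shaker within 30 mm of their start and upright (height (world z) of roll_center between 0.09 and 0.28 m and horizontal distance between roll_center and plate below 0.05 m and distance between roll_center and tongs_tip below 0.04 m and contact force between roll and tongs above 0.5 N and contact force between the fingers and tongs above 1 N and contact force between roll and the fingers below 0.1 N and contact force between each of roll, tongs and plate below 0.05 N and height (world z) of tongs_grip above 0.06 m and linear speed of roll below 0.05 m/s and distance of each of long_roll_center, jar, mug, shaker from where it was at the start of the episode below 0.03 m and angle between each of long_roll_center, jar, mug, shaker's own z axis and vertical below 0.3 rad); the arm keeps its last pose, push and grip.
It fails at once if the gripper or arm touches the round roll (contact force between roll and the fingers above 0.3 N or contact force between roll and the arm above 0.3 N).
It fails at once if the long roll, jar, mug or salt shaker is shifted by 30 mm or tipped (distance of any of long_roll_center, jar, mug, shaker from where it was at the start of the episode above 0.03 m or angle between any of long_roll_center, jar, mug, shaker's own z axis and vertical above 0.3 rad).
It also fails if it takes over 58 s, if anything falls off the work surface, if the arm or the gripper's body presses on something with over 40 N, if the wrist force passes 120 N, or if a joint passes its speed limit or range.

## Robot

A 6-joint arm with a two-finger parallel gripper is mounted at the origin on the work surface. World frame = base frame: x ahead of the robot, y to its left, z up, the work surface at z = 0. Lengths are in m, angles in rad, forces in N, time in s.
With the tool pointing down it reaches from about 0.425 to 0.95 m from the base axis. Payload 3.5 kg.
Tool frame: the origin (TCP) lies on the centre line of the jaws, within the pads' length; the fingertips stand 8 mm ahead of it and the grasp point (between the pads) lies 11 mm behind it; z points along the fingers, y is the line along which they close (so a half turn about z gives the same grasp; the last joint's range is limited). The gripper opens to 85 mm and grips with 20 to 120 N. Pads are 22 mm wide; open, the fingers measure 114 mm over their backs; the gripper's body (76 mm by 85 mm) begins 54 mm behind the grasp point. The pads swing forward as they close: fully open they stand 13 mm farther back than shut.
Start: joints at [-1.309, 0.286, 1.577, -0, 1.279, -0.15], TCP at [0.27, -0.619, 0.239] pointing down, gripper open.
Joint ranges: [-2.77, 2.77], [-0.9, 2.22], [0.21, 2.48], [-1.53, 4.67], [0.24, 2.81], [-2.84, 2.84]. Speed limits (rad/s): [2.79, 2.79, 3.14, 3.14, 3.14, 3.14].

## Interface

Orientations are given as a unit quaternion [x, y, z, w].
In Python, from plant import ctrl gives the robot as it stands. The module is installed in compiled form; this text tells all that it offers.
- The arm moves only by the tool send_rows, never from a script. Its argument "steps" is a list of rows, each a list of 5 numbers: the shift along the tool's x, y, z in m, then the turn about the tool's z in degrees, then the opening, from -1 (shut) to 1 (fully open). A call has 1 to 12 rows; each row is the pose to reach, as a shift and turn from the pose commanded when the call began, along the tool's axes at that moment; what a row does not reach only later rows make up. A row lasts 1/10 s, in which the tool goes at most 50 mm and 8.59 degrees, less where a joint would pass 70% of its speed; a pose out of reach is approached as far as the arm can. A call with a gripper value outside its range is refused whole. The fingers move at their own pace and stop on an object; "squeeze" is the grip in N (left out, the last holds). Time passes only in rows, so rows that repeat a pose let the fingers close. It gives the time, the measured TCP pose, the force, the opening and the grip force at its end, in the units of the state.
- ctrl.get_state(): the state, without advancing time (a new reading comes with each control period).
- ctrl.read_camera(name): name is "scene" or "top"; returns the picture (420x560x3 uint8, red, green, blue); there is no depth.
- ctrl.calibration(name): a dict with "intrinsics" (3x3 intrinsics, pixels), "k1" (the pictures are not rectified: a ray, as slopes to the right and down, at radius r is drawn at 1 + k1 r^2 times it, then the intrinsics apply), "extrinsics" (4x4, takes a point from world to camera coordinates). Camera axes: x right, y up, looking along -z (the intrinsics and any distortion apply to the point x, -y, -z); pixel columns grow to the right and rows downward; lengths in m; the calibration is good to about 2 mm. A picture is of the moment at which its call begins. calibration takes no time and is no camera call.
- ctrl.sign_off(): hands the job in; it is judged then, once.
The state is a dict: "time": time; "qpos": joint angles; "dq": joint speeds; "joint_efforts": joint torques, N m; "eef_pos": TCP position; "tcp_rot": TCP orientation; "contact_force": force on the tool from outside, world axes, zero at the start; "wrist_torque": the same for the moment, N m; "opening": opening from 0.0 (shut) to 1.0 (fully open); "finger_force": force on a finger pad.
Only numpy, scipy, OpenCV 4.12 (cv2) and the standard library are available. Lean on these libraries where they do the work, as an engineer would, in place of code of your own. Each camera call takes 0.05 s, during which the arm holds its last target. There are 200 camera calls.

## Working session

There is one attempt and no reset: what is moved stays moved. The work goes in short steps, Python scripts to look and compute and a tool call to move; the robot and the scene stay as the last step left them, time stands still between calls to the robot, and variables do not carry over. Pictures are saved under pics/ and viewed, at most 10 in all, crops included, and the job is handed in when it is done.

Besides the shell and the picture viewer there is one more tool, called after "Call:" in YAML: its name, and indented under it one key for each argument. send_rows: Moves the arm, as the interface text tells. Its arguments: {"type":"object","properties":{"steps":{"type":"array","items":{"type":"array","items":{"type":"number"}}},"squeeze":{"type":"number"}},"required":["steps"]}

```bash
mkdir -p pics; cat > h.py <<'E'
import numpy as np, cv2
from plant import ctrl
from scipy.spatial.transform import Rotation as R
def snap(cam,fn):
    im=ctrl.read_camera(cam); cv2.imwrite('pics/'+fn,im[:,:,::-1]); return im
def ray(cam,u,v):
    c=ctrl.calibration(cam); K=np.array(c['intrinsics']); E=np.array(c['extrinsics'])
    d=np.array([(u-K[0,2])/K[0,0],(v-K[1,2])/K[1,1]]); p=d.copy()
    for _ in range(20): p=d/(1+c['k1']*(p@p))
    Rm=E[:3,:3]; o=-Rm.T@E[:3,3]
    return o, Rm.T@np.array([p[0],-p[1],-1])
def at(cam,u,v,z):
    o,d=ray(cam,u,v); return o+d*(z-o[2])/d[2]
def proj(cam,P):
    c=ctrl.calibration(cam); K=np.array(c['intrinsics']); E=np.array(c['extrinsics'])
    q=E[:3,:3]@np.array(P)+E[:3,3]; p=np.array([q[0],-q[1]])/-q[2]
    p=p*(1+c['k1']*(p@p)); return K[:2,:2]@p+K[:2,2]
E
python3 - <<'E'
from h import *
for c in('scene','top'):
    im=snap(c,c+'0.png'); big=cv2.resize(im,(784,588),interpolation=cv2.INTER_CUBIC); cv2.imwrite('pics/%s0b.png'%c,big[:,:,::-1])
    o,d=ray(c,280,210); print(c,o,d)
print(ctrl.get_state())
E
```

```text
scene [ 1.09277359 -0.74845423  1.25987759] [-0.3491826   0.49790694 -0.7938548 ]
top [0.33002113 0.02967114 1.73414659] [ 0.13324643 -0.00513459 -0.9911646 ]
{'time': 0.1, 'qpos': array([-1.30899228e+00,  2.87118497e-01,  1.57804735e+00, -2.61277626e-05,
        1.27863437e+00, -1.49990208e-01]), 'dq': array([ 4.96227248e-04, -1.06647189e-03, -3.13358098e-03, -4.77819309e-04,
       -5.00193385e-05,  5.85057766e-04]), 'joint_efforts': array([ 1.03232087e-03, -4.07294154e+01, -2.93699205e+01, -1.05191527e-04,
        3.37586956e-03, -2.16101462e-06]), 'eef_pos': array([ 0.27004408, -0.61798187,  0.23804881]), 'tcp_rot': array([ 9.78876596e-01,  2.04448995e-01, -7.41636380e-05, -1.10136128e-03]), 'contact_force': array([-0.11520657, -0.45511515, -0.08844985]), 'wrist_torque': array([ 0.04740131, -0.02843493,  0.03112647]), 'finger_force': 0.0, 'opening': 1.0019410745429707}
```

View pics/top0b.png

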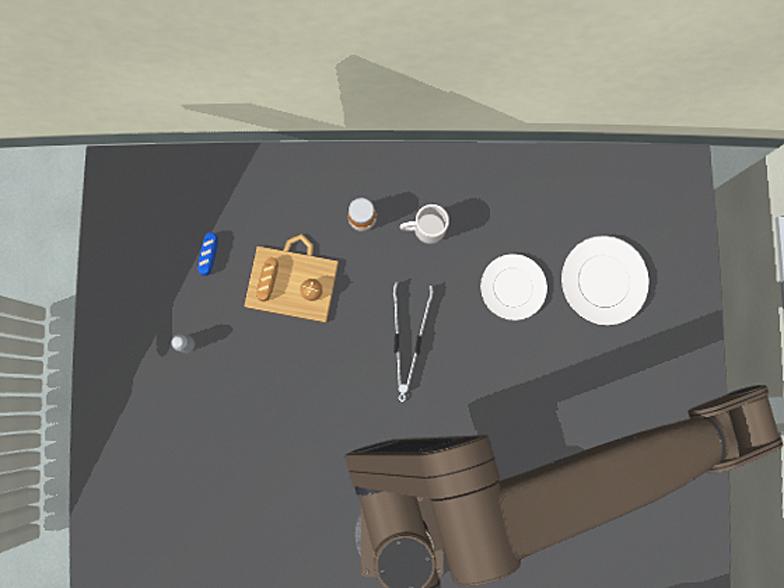

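View pics/scene0b.png

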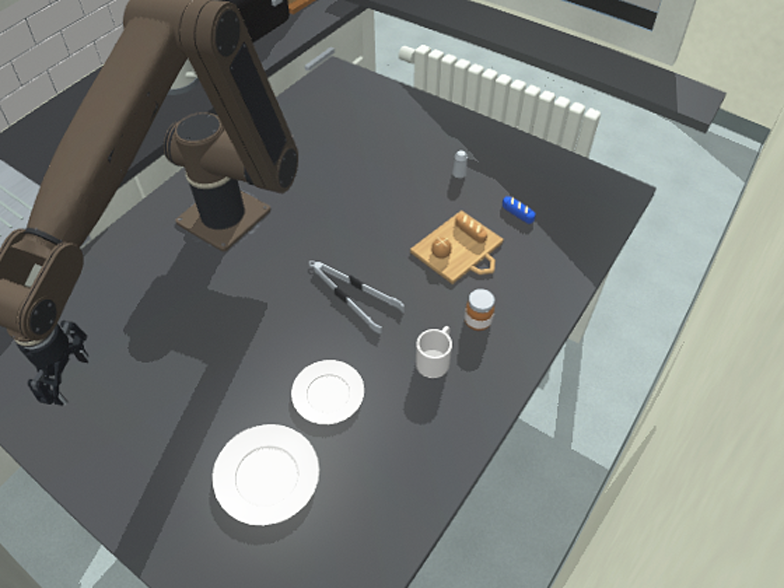

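Top view (1.4x): the tongs' hinge is at (402,392) and their tips at (397,285) and (432,288). The round roll is at (311,288), the long roll at (267,280) and the small plate at (514,287). The blue decoy roll and the large plate are separate. Next I'll look at an enlarged crop.

```bash
python3 - <<'E'
from h import *
im=cv2.imread('pics/top0.png')[160:300,165:325]; cv2.imwrite('pics/c1.png',cv2.resize(im,(672,588),interpolation=cv2.INTER_CUBIC))
f=lambda u,v,z:print((u,v),at('top',u/1.4,v/1.4,z).round(4))
f(402,388,.013);f(397,285,.026);f(432,288,.026);f(397,342,.025);f(419,345,.025)
f(311,288,.04);f(267,280,.04);f(514,287,.016)
for p in((257,246),(344,263),(327,322),(244,306)):f(*p,.016)
f(362,207,.085);f(432,217,.085)
print(np.array([0]))
E
```

```text
(402, 388) [ 0.3393 -0.002   0.013 ]
(397, 285) [0.5811 0.009  0.026 ]
(432, 288) [ 0.5737 -0.0737  0.026 ]
(397, 342) [0.4464 0.0095 0.025 ]
(419, 345) [ 0.4392 -0.042   0.025 ]
(311, 288) [0.5724 0.2106 0.04  ]
(267, 280) [0.5916 0.3147 0.04  ]
(514, 287) [ 0.5772 -0.2708  0.016 ]
(257, 246) [0.678  0.3448 0.016 ]
(344, 263) [0.6359 0.1351 0.016 ]
(327, 322) [0.4947 0.1744 0.016 ]
(244, 306) [0.533  0.3725 0.016 ]
(362, 207) [0.7554 0.0902 0.085 ]
(432, 217) [ 0.7315 -0.072   0.085 ]
[0]
```

View pics/c1.png

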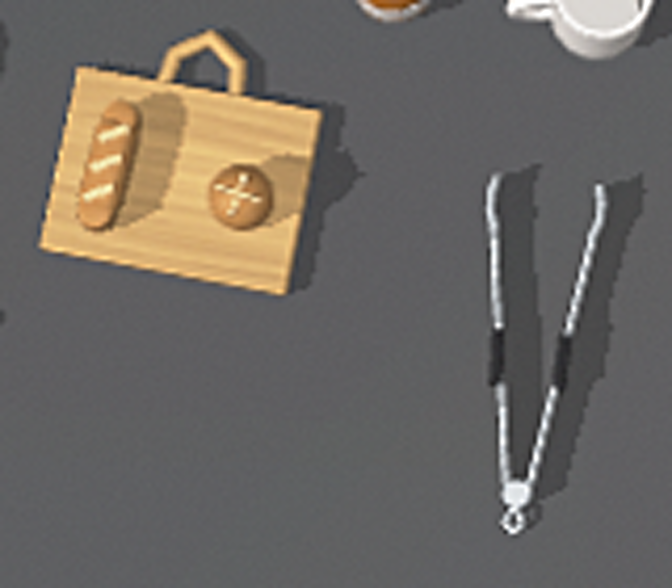

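The enlarged crop (4.2x, offset (165,160)) shows the tongs' pads centred at (497,358) and (563,363). The hinge is at (516,493), the tip ends at (494,178) and (601,188), and the roll top at (240,196).

```bash
cat >> h.py <<'E'
def go(P,az):
    s=ctrl.get_state(); Rm=R.from_quat(s['tcp_rot']).as_matrix()
    a=np.degrees(np.arctan2(Rm[1,0],Rm[0,0]))
    print('az',a.round(1),'shift mm',(Rm.T@(np.array(P)-s['eef_pos'])*1e3).round(1),'turn',round((a-az+180)%360-180,1))
E
python3 - <<'E'
from h import *
g=lambda u,v,z:at('top',165+u/4.2,160+v/4.2,z)
a,b=g(497,358,.025),g(563,363,.025);h=g(516,493,.024);t=(g(494,182,.026)+g(601,192,.026))/2
G=(a+b)/2;print(a,b,np.linalg.norm(a-b),'grip',G,'hinge',h,'tip',t)
for q in(h,):
  d=t-q;print('az',np.degrees(np.arctan2(d[1],d[0])),np.linalg.norm((G-h)[:2]),np.linalg.norm((t-G)[:2]))
d=a-b;print('perp',np.degrees(np.arctan2(-d[0],d[1])))
print('roll',g(240,196,.055), g(240,196,.045))
go((.45,-.35,.2),23.6); go((G[0],G[1],.15),-8)
E
```

```text
[0.44332203 0.0102457  0.025     ] [ 0.43923126 -0.04122024  0.025     ] 0.051628264487595624 grip [ 0.44127664 -0.01548727  0.025     ] hinge [ 0.33847513 -0.00408777  0.024     ] tip [ 0.5778158  -0.03002785  0.026     ]
az -6.185653046601187 0.10343162180955326 0.13731120930801324
perp -4.54460353289693
roll [0.56708096 0.20895015 0.055     ] [0.56849275 0.21001783 0.045     ]
az 23.6 shift mm [ 272.2 -173.5   38.5] turn -0.0
az 23.6 shift mm [ 398.  -483.4   89.2] turn 31.6
```

Call:
send_rows:
  steps:
    - [0.04,-0.025,0.005,0,1]
    - [0.08,-0.05,0.01,0,1]
    - [0.12,-0.075,0.016,0,1]
    - [0.16,-0.1,0.022,0,1]
    - [0.2,-0.127,0.028,0,1]
    - [0.24,-0.153,0.034,0,1]
    - [0.272,-0.173,0.038,0,1]
    - [0.29,-0.215,0.045,5,1]
    - [0.31,-0.26,0.052,10,1]
    - [0.33,-0.305,0.06,15,1]
    - [0.345,-0.35,0.067,20,1]
    - [0.36,-0.39,0.074,25,1]

```text
time: 1.3
eef_pos: [0.4431, -0.1148, 0.1645]
tcp_rot: [1.0, -0.014, -0.0, -0.0]
contact_force: [1.2, 0.2, 0.2]
opening: 1.0
finger_force: 0.0
```

```bash
python3 - <<'E'
from h import *
go((.4415,-.0157,.10),-6)
E
```

```text
az -1.6 shift mm [ -4.3 -98.9  64.6] turn 4.4
```

Call:
send_rows:
  steps:
    - [-0.002,-0.03,0.015,2,1]
    - [-0.003,-0.06,0.03,4.4,1]
    - [-0.004,-0.085,0.05,4.4,1]
    - [-0.004,-0.099,0.064,4.4,1]
    - [-0.004,-0.099,0.064,4.4,1]
    - [-0.004,-0.099,0.064,4.4,1]

```text
time: 1.9
eef_pos: [0.4423, -0.0181, 0.1013]
tcp_rot: [0.999, -0.05, -0.0, 0.0]
contact_force: [-0.1, -1.4, 1.0]
opening: 1.001
finger_force: 0.0
```

```bash
python3 - <<'E'
from h import *
im=snap('top','t1.png'); im2=snap('scene','s1.png')
a=cv2.resize(im[185:300,240:340],(500,575),interpolation=cv2.INTER_CUBIC)
s=ctrl.get_state(); u,v=proj('scene',s['eef_pos']);print(u,v)
u,v=int(u),int(v);v0,u0=v-40,u-40;print(u0,v0)
b=cv2.resize(im2[v0:v0+115,u0:u0+60],(300,575),interpolation=cv2.INTER_CUBIC)
cv2.imwrite('pics/c2.png',np.hstack([a,b])[:,:,::-1])
go((.4415,-.0157,.012),-6)
E
```

```text
245.44360310497854 190.0944156026662
205 150
az -5.8 shift mm [-2.2 -3.  90.3] turn 0.2
```

View pics/c2.png

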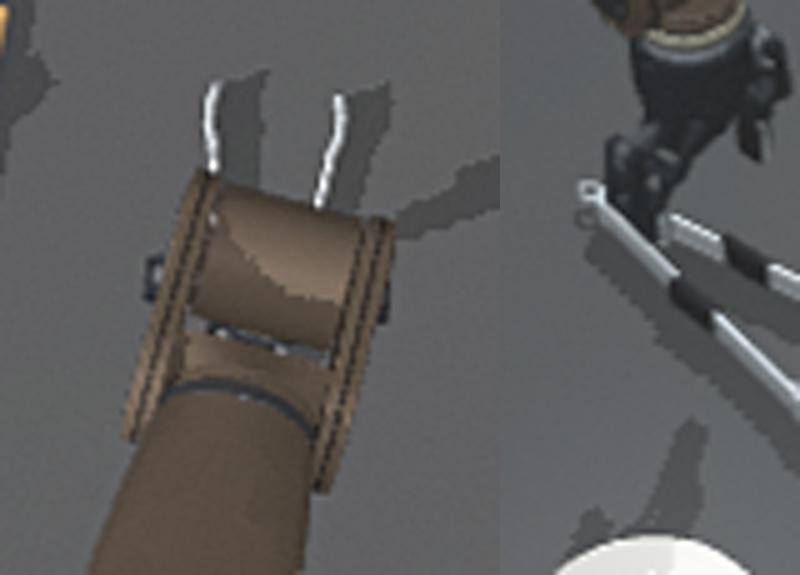

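The left half shows the tips at (214,90) and (340,100), with the gripper hiding the pads. In the scene half the pads are at (692,302) and (747,258), with the fingers open above them. I'll cross-check the grip position from this view.

```bash
python3 - <<'E'
from h import *
a,b=at('scene',205+192/5,150+302/5,.013),at('scene',205+247/5,150+258/5,.013)
print(a,b,(a+b)/2,np.linalg.norm(a-b))
go((.4415,-.0157,.012),-6)
E
```

```text
[ 0.44220075 -0.03848555  0.013     ] [0.45032709 0.01360847 0.013     ] [ 0.44626392 -0.01243854  0.013     ] 0.052724033953905375
az -5.8 shift mm [-2.2 -3.  90.3] turn 0.2
```

Call:
send_rows:
  steps:
    - [0,-0.002,0.02,0,1]
    - [0,-0.004,0.04,0,1]
    - [0,-0.004,0.06,0,1]
    - [0,-0.004,0.075,0,1]
    - [0,-0.004,0.085,0,1]
    - [0,-0.004,0.088,0,1]
    - [0,-0.004,0.088,0,1]
    - [0,-0.004,0.088,0,1]

```text
time: 2.8
eef_pos: [0.4437, -0.0144, 0.0142]
tcp_rot: [0.999, -0.051, 0.001, 0.0]
contact_force: [0.3, 1.0, -0.1]
opening: 0.998
finger_force: 0.0
```

```bash
python3 - <<'E'
from h import *
go((.4435,-.0145,.012),-6)
E
```

```text
az -5.8 shift mm [-0.2  0.1  2.2] turn 0.2
```

Call:
send_rows:
  steps:
    - [0,0,0.001,0,0.6]
    - [0,0,0.001,0,0.5]
    - [0,0,0.001,0,0.45]
    - [0,0,0.001,0,0.4]
    - [0,0,0.001,0,0.36]
    - [0,0,0.001,0,0.36]
    - [0,0,0.001,0,0.36]
    - [0,0,0.001,0,0.36]
  squeeze: 40

```text
time: 3.6
eef_pos: [0.4435, -0.0142, 0.0135]
tcp_rot: [0.999, -0.05, 0.0, 0.0]
contact_force: [-2.8, 0.2, 8.7]
opening: 0.682
finger_force: 7.8
```

Call:
send_rows:
  steps:
    - [0,0,-0.001,0,0.33]
    - [0,0,-0.002,0,0.32]
    - [0,0,-0.004,0,0.32]
    - [0,0,-0.01,0,0.32]
    - [0,0,-0.02,0,0.32]
    - [0,0,-0.03,0,0.32]
    - [0,0,-0.045,0,0.32]
    - [0,0,-0.06,0,0.32]
    - [0,0,-0.07,0,0.32]
    - [0,0,-0.07,0,0.32]
    - [0,0,-0.07,0,0.32]
    - [0,0,-0.07,0,0.32]

```text
time: 4.8
eef_pos: [0.4422, -0.0138, 0.0816]
tcp_rot: [0.999, -0.051, -0.001, -0.0]
contact_force: [0.5, 0.4, -0.9]
opening: 0.664
finger_force: 5.1
```

```bash
python3 - <<'E'
from h import *
im=snap('top','t2.png'); im2=snap('scene','s2.png')
a=cv2.resize(im[170:285,240:320],(400,575),interpolation=cv2.INTER_CUBIC)
b=cv2.resize(im2[150:265,205:285],(400,575),interpolation=cv2.INTER_CUBIC)
cv2.imwrite('pics/c3.png',np.hstack([a,b])[:,:,::-1]); print(ctrl.get_state()['eef_pos'])
E
```

```text
[ 0.44218439 -0.01385135  0.08149716]
```

View pics/c3.png

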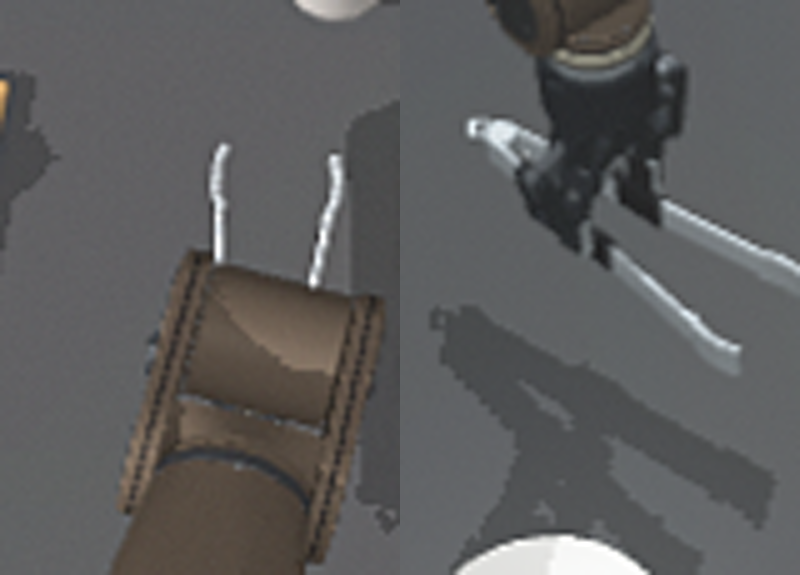

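The tongs are held and lifted, apparently level. Their tip ends in the top half of the crop are at (224,147) and (336,155). In the scene half the near tip's end is at (738,350).

```bash
python3 - <<'E'
from h import *
T=ctrl.get_state()['eef_pos']
a,b=at('top',240+224/5,170+147/5,.095),at('top',240+336/5,170+155/5,.095); m=(a+b)/2-T
print(a,b,np.linalg.norm(a-b),'ends rel',m,np.degrees(np.arctan2(m[1],m[0])),np.hypot(m[0],m[1]))
# near tip end, scene view at several z: compare with b
for z in(.085,.095,.105): print(z,at('scene',205+336/5,150+347/5,z))
# intersect the two rays
o1,d1=ray('top',240+336/5,170+155/5);o2,d2=ray('scene',205+336/5,150+347/5)
s=np.linalg.lstsq(np.c_[d1,-d2],o2-o1,rcond=None)[0];print(o1+s[0]*d1,o2+s[1]*d2)
# roll from scene0b (442,247) top & sides
for z in(.037,.059):print('roll',at('scene',442/1.4,247/1.4,z))
E
python3 - <<'E'
import sys;sys.path.insert(0,'.')
import cv2
im=cv2.imread('pics/scene0.png')[140:210,285:365]
im2=cv2.imread('pics/top0.png')[185:235,205:241]
a=cv2.resize(im,(480,420),interpolation=cv2.INTER_CUBIC);b=cv2.resize(im2,(302,420),interpolation=cv2.INTER_CUBIC)
cv2.imwrite('pics/c4.png',cv2.hconcat([a,b]))
E
```

```text
[0.58432182 0.00583702 0.095     ] [ 0.57905002 -0.06534885  0.095     ] 0.07138080726448857 ends rel [ 0.13950153 -0.01590457  0.01350284] -6.504206605129039 0.1404052460521476
0.085 [ 0.57693891 -0.05638041  0.085     ]
0.095 [ 0.58132945 -0.06227101  0.095     ]
0.105 [ 0.58571999 -0.06816162  0.105     ]
[ 0.57895717 -0.06531342  0.09561116] [ 0.58171775 -0.06279198  0.0958844 ]
roll [0.57412317 0.2137732  0.037     ]
roll [0.58345387 0.19646239 0.059     ]
```

View pics/c4.png

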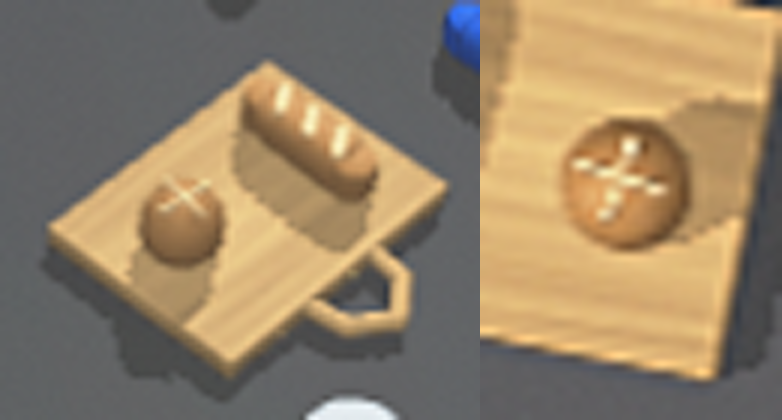

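The left part of the crop shows the roll's silhouette centred at about (182,223), with the cross on its top at (187,193). The right part (8.4x) shows the circle's centre at about (625,183).

```bash
python3 - <<'E'
from h import *
r1=at('top',205+145.5/8.4,185+183.5/8.4,.036);r2=at('scene',285+182/6,140+223/6,.038);r3=at('scene',285+187/6,140+193/6,.059);r4=at('top',205+139/8.4,185+178/8.4,.059)
print(r1,r2,r3,r4)
b=[at('scene',285+u/6,140+v/6,.016) for u,v in((50,228),(268,62),(448,185),(233,362))];print(np.round(b,3),np.mean(b,0))
E
```

```text
[0.56916957 0.21038299 0.036     ] [0.57528091 0.20924826 0.038     ] [0.57418435 0.21438931 0.059     ] [0.56807938 0.21047765 0.059     ]
[[0.503 0.178 0.016]
 [0.539 0.373 0.016]
 [0.684 0.345 0.016]
 [0.647 0.152 0.016]] [0.59304981 0.26217962 0.016     ]
```

```bash
python3 - <<'E'
from h import *
go((.4553,.1907,.12),10)
E
```

```text
az -5.8 shift mm [  -7.7 -204.8  -38.4] turn -15.8
```

Call:
send_rows:
  steps:
    - [0,-0.01,-0.015,0,0.32]
    - [0.003,-0.03,-0.028,-1,0.32]
    - [0.003,-0.055,-0.038,-3,0.32]
    - [0.001,-0.08,-0.038,-5,0.32]
    - [-0.001,-0.105,-0.038,-7,0.32]
    - [-0.003,-0.13,-0.038,-9,0.32]
    - [-0.005,-0.155,-0.038,-11,0.32]
    - [-0.006,-0.175,-0.038,-13,0.32]
    - [-0.007,-0.192,-0.038,-15,0.32]
    - [-0.008,-0.205,-0.038,-16,0.32]
    - [-0.008,-0.205,-0.038,-16,0.32]
    - [-0.008,-0.205,-0.038,-16,0.32]

```text
time: 6.1
eef_pos: [0.4554, 0.1905, 0.1199]
tcp_rot: [0.996, 0.089, -0.0, 0.0]
contact_force: [-0.2, -0.6, -1.2]
opening: 0.664
finger_force: 5.1
```

```bash
python3 - <<'E'
from h import *
im=snap('top','t3.png'); im2=snap('scene','s3.png')
a=cv2.resize(im[180:250,195:255],(480,560),interpolation=cv2.INTER_CUBIC)
b=cv2.resize(im2[120:210,285:335],(311,560),interpolation=cv2.INTER_CUBIC)
cv2.imwrite('pics/c5.png',np.hstack([a,b])[:,:,::-1]); print(ctrl.get_state()['eef_pos'],ctrl.get_state()['opening'])
go((.4553,.1907,.12),10)
E
```

```text
[0.45549507 0.19013566 0.12007143] 0.665630707294202
az 10.1 shift mm [-0.1 -0.6  0.1] turn 0.1
```

View pics/c5.png

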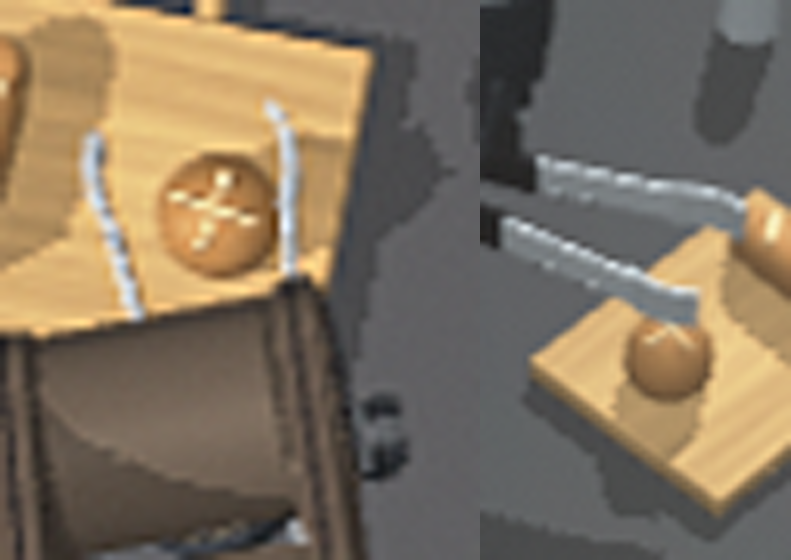

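In the top half the tip ends are at (93,137) and (271,104), and the roll is at (217,215). In the scene half the near tip's end is at (695,295) and the far one's at about (745,205).

```bash
python3 - <<'E'
from h import *
T=ctrl.get_state()['eef_pos'];z=.134
g=lambda u,v,z:at('top',195+u/8,180+v/8,z); s=lambda u,v,z:at('scene',285+(u-480)/6.22,120+v/6.22,z)
for n,a,b,r in(('top',g(93,135,z),g(271,104,z),g(217,216,.036)),('scene',s(745,203,z),s(695,293,z),s(669,360,.037))):
    m=(a+b)/2; d=m-T; print(n,'width',np.linalg.norm(a-b),'ends',m,'rel',np.hypot(d[0],d[1]),np.degrees(np.arctan2(d[1],d[0])),'roll',r)
    p=np.degrees(np.arctan2(b[0]-a[0],a[1]-b[1])); u=np.array([np.cos(np.radians(10)),np.sin(np.radians(10))]);w=np.array([-u[1],u[0]])
    e=(r-m)[:2]; print('roll minus ends: ahead',e@u,'left',e@w,'perp az',p)
E
```

```text
top width 0.07021588883553176 ends [0.59276027 0.21469575 0.134     ] rel 0.13944509066020117 10.144271539474257 roll [0.56865752 0.21102372 0.036     ]
roll minus ends: ahead -0.024374218337041068 left 0.0005691558440135639 perp az 9.848023778848228
scene width 0.07422201751479271 ends [0.59763537 0.21654935 0.134     ] rel 0.14457368042267255 10.527102519944174 roll [0.57678929 0.20728039 0.037     ]
roll minus ends: ahead -0.022138922812732588 left -0.005508267195690668 perp az 9.764963180050708
```

Call:
send_rows:
  steps:
    - [0,0.0015,0.02,0,0.32]
    - [0,0.0015,0.04,0,0.32]
    - [0,0.0015,0.05,0,0.32]
    - [0,0.0015,0.058,0,0.32]
    - [0,0.0015,0.064,0,0.32]
    - [0,0.0015,0.069,0,0.32]
    - [0,0.0015,0.073,0,0.32]
    - [0,0.0015,0.077,0,0.32]
    - [0,0.0015,0.081,0,0.32]
    - [0,0.0015,0.085,0,0.32]
    - [0,0.0015,0.085,0,0.32]
    - [0,0.0015,0.085,0,0.32]

```text
time: 7.4
eef_pos: [0.4559, 0.1893, 0.0353]
tcp_rot: [0.996, 0.089, -0.0, 0.0]
contact_force: [-0.2, -0.1, -1.4]
opening: 0.662
finger_force: 5.1
```

```bash
python3 - <<'E'
from h import *
im=snap('top','t4.png'); im2=snap('scene','s4.png')
a=cv2.resize(im[180:250,195:255],(480,560),interpolation=cv2.INTER_CUBIC)
b=cv2.resize(im2[120:210,285:335],(311,560),interpolation=cv2.INTER_CUBIC)
cv2.imwrite('pics/c6.png',np.hstack([a,b])[:,:,::-1])
E
```

```text
(no output)
```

View pics/c6.png

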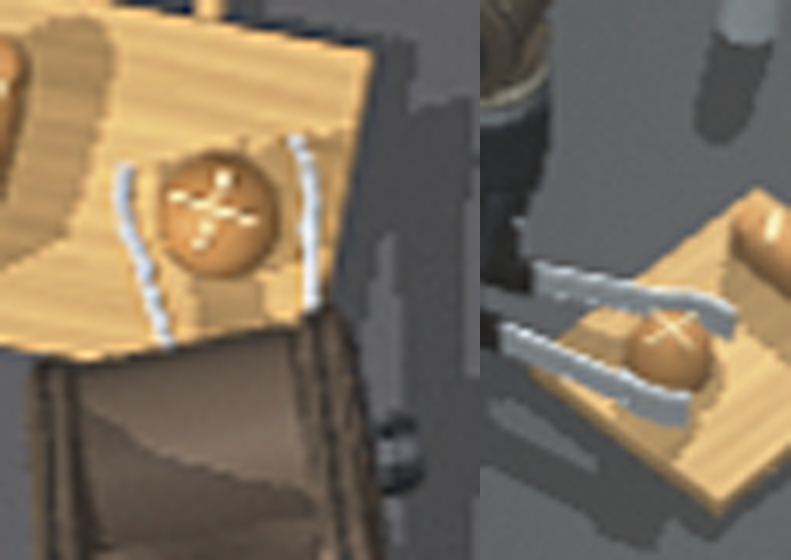

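The roll stands nearly centred between the open jaws: jaws at x≈137 and x≈302, roll from 160 to 277. Closing.

Call:
send_rows:
  steps:
    - [0,0,0,0,0.26]
    - [0,0,0,0,0.22]
    - [0,0,0,0,0.18]
    - [0,0,0,0,0.15]
    - [0,0,0,0,0.12]
    - [0,0,0,0,0.09]
    - [0,0,0,0,0.06]
    - [0,0,0,0,0.0]
    - [0,0,0,0,-0.1]
    - [0,0,0,0,-0.2]
    - [0,0,0,0,-0.2]
    - [0,0,0,0,-0.2]
  squeeze: 40

```text
time: 8.7
eef_pos: [0.4559, 0.1893, 0.0354]
tcp_rot: [0.996, 0.089, 0.0, 0.0]
contact_force: [-0.0, 0.9, -0.9]
opening: 0.531
finger_force: 41.4
```

Call:
send_rows:
  steps:
    - [0,0,-0.003,0,-0.2]
    - [0,0,-0.008,0,-0.2]
    - [0,0,-0.015,0,-0.2]
    - [0,0,-0.025,0,-0.2]
    - [0,0,-0.04,0,-0.2]
    - [0,0,-0.06,0,-0.2]
    - [0,0,-0.08,0,-0.2]
    - [0,0,-0.1,0,-0.2]
    - [0,0,-0.115,0,-0.2]
    - [0,0,-0.125,0,-0.2]
    - [0,0,-0.125,0,-0.2]
    - [0,0,-0.125,0,-0.2]

```text
time: 9.9
eef_pos: [0.4556, 0.1892, 0.1601]
tcp_rot: [0.996, 0.089, -0.0, 0.0]
contact_force: [0.1, -0.1, -2.3]
opening: 0.53
finger_force: 41.3
```

```bash
python3 - <<'E'
from h import *
im=snap('top','t5.png'); im2=snap('scene','s5.png')
a=cv2.resize(im[160:250,185:255],(436,560),interpolation=cv2.INTER_CUBIC)
b=cv2.resize(im2[90:210,270:345],(350,560),interpolation=cv2.INTER_CUBIC)
cv2.imwrite('pics/c7.png',np.hstack([a,b])[:,:,::-1])
# small plate centre by ellipse fit
t=cv2.imread('pics/top0.png');
for n,z in(('top0',.018),('scene0',.018)):
    t=cv2.imread('pics/%s.png'%n).astype(int); m=((t.min(2)>170)&(t.max(2)-t.min(2)<25)).astype(np.uint8)
    for c in cv2.findContours(m,cv2.RETR_EXTERNAL,cv2.CHAIN_APPROX_NONE)[0]:
        if cv2.contourArea(c)>800 and len(c)<400:
            (u,v),ax,_=cv2.fitEllipse(c)
            if max(ax)<110: print(n,u,v,ax,at(n[:-1],u,v,.012))
E
```

```text
top0 366.5198974609375 204.6434326171875 (45.75910949707031, 46.88428497314453) [ 0.57899563 -0.26944338  0.012     ]
top0 431.78363037109375 199.95394897460938 (60.505191802978516, 63.47561264038086) [ 0.5947237  -0.49456368  0.012     ]
scene0 189.4275360107422 338.6119079589844 (69.33943939208984, 77.1708755493164) [ 0.59351024 -0.49218071  0.012     ]
scene0 233.64627075195312 279.5774841308594 (44.80559539794922, 51.64491271972656) [ 0.57951964 -0.26798184  0.012     ]
```

View pics/c7.png

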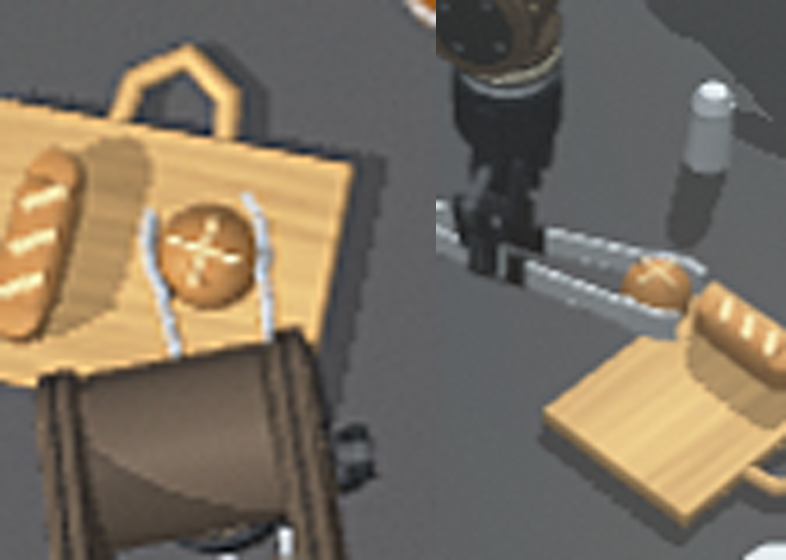

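The roll is lifted clear, held between the jaws. The plate centre is about (0.579,-0.269), with both cameras agreeing.

```bash
python3 - <<'E'
from h import *
go((.465,-.02,.16),-5);go((.469,-.229,.15),-20)
E
```

```text
az 10.2 shift mm [-27.3 207.5  -0.7] turn 15.2
az 10.2 shift mm [-60.3 414.    9.4] turn 30.2
```

Call:
send_rows:
  steps:
    - [-0.001,0.008,0,0,-0.2]
    - [-0.003,0.02,0,1,-0.2]
    - [-0.005,0.04,0,2.5,-0.2]
    - [-0.008,0.065,0,4,-0.2]
    - [-0.012,0.09,0,6,-0.2]
    - [-0.015,0.115,0,8,-0.2]
    - [-0.019,0.14,0,10,-0.2]
    - [-0.023,0.165,0,12,-0.2]
    - [-0.026,0.19,0,14,-0.2]
    - [-0.029,0.215,0,16,-0.2]
    - [-0.033,0.24,0.001,18,-0.2]
    - [-0.037,0.265,0.002,20,-0.2]

```text
time: 11.2
eef_pos: [0.4657, -0.0799, 0.158]
tcp_rot: [0.996, -0.087, -0.0, 0.0]
contact_force: [-0.4, -0.4, -1.2]
opening: 0.532
finger_force: 41.3
```

```bash
python3 - <<'E'
from h import *
go((.469,-.229,.15),-20)
E
```

```text
az -10.0 shift mm [ 29.  146.2   8. ] turn 10.0
```

Call:
send_rows:
  steps:
    - [0.004,0.02,0.001,1,-0.2]
    - [0.009,0.044,0.003,3,-0.2]
    - [0.014,0.068,0.004,5,-0.2]
    - [0.018,0.09,0.005,7,-0.2]
    - [0.022,0.11,0.006,8,-0.2]
    - [0.025,0.127,0.007,9,-0.2]
    - [0.028,0.138,0.008,10,-0.2]
    - [0.029,0.144,0.008,10,-0.2]
    - [0.029,0.146,0.008,10,-0.2]
    - [0.029,0.146,0.008,10,-0.2]
    - [0.029,0.146,0.008,10,-0.2]
    - [0.029,0.146,0.008,10,-0.2]

```text
time: 12.4
eef_pos: [0.4701, -0.2263, 0.1503]
tcp_rot: [0.985, -0.172, -0.0, -0.0]
contact_force: [0.5, -0.7, -1.9]
opening: 0.53
finger_force: 41.4
```

```bash
python3 - <<'E'
from h import *
im=snap('top','t6.png'); im2=snap('scene','s6.png')
a=cv2.resize(im[150:270,310:410],(400,480),interpolation=cv2.INTER_CUBIC)
b=cv2.resize(im2[200:320,190:290],(400,480),interpolation=cv2.INTER_CUBIC)
cv2.imwrite('pics/c8.png',np.hstack([a,b])[:,:,::-1])
s=ctrl.get_state();print(s['eef_pos'],s['dq'].round(4))
E
```

```text
[ 0.47016173 -0.2264083   0.15039809] [-0.001   0.0016 -0.0018 -0.0005  0.0005 -0.0006]
```

View pics/c8.png

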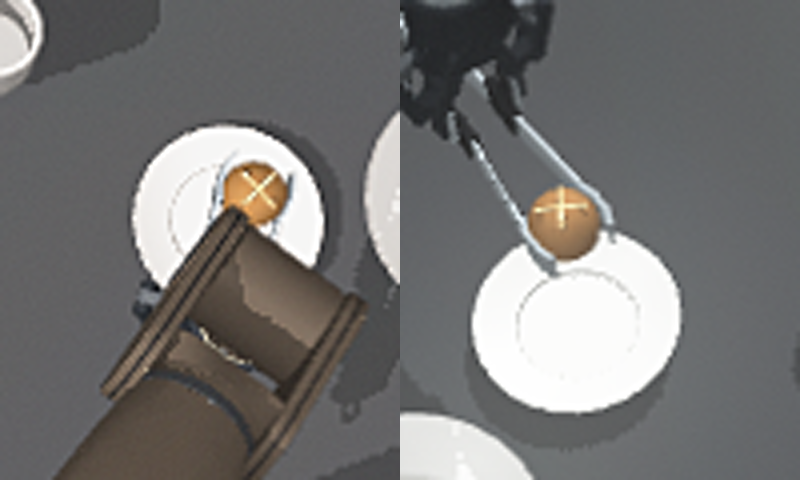

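The top half shows the roll held at (257,193) over the plate. In the scene half it is at (563,223). I'll check its 3D position, and if it's near the plate centre, hand in.

```bash
python3 - <<'E'
from h import *
o1,d1=ray('top',310+257/4,150+193/4);o2,d2=ray('scene',190+163/4,200+223/4)
s=np.linalg.lstsq(np.c_[d1,-d2],o2-o1,rcond=None)[0];p=(o1+s[0]*d1+o2+s[1]*d2)/2
e=np.linalg.norm(p[:2]-[.579,-.269]);print(p,e)
if e<.02 and .11<p[2]<.2: print(ctrl.sign_off())
E
```

```text
[ 0.58082843 -0.26792223  0.15122698] 0.0021224345587618786
the job is handed in; nothing more can be done
None
```

I handed the job in with the round roll held in the tongs about 2 mm off the plate's centre, its centre 151 mm above the worktop and its underside about 11 cm clear of the plate rim. This took about 12.5 s of the 58 s allowed; sign-off returned no verdict.

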